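# Find the heavy side of an eccentric rotor on the balance stand

## Robot

A 6-joint arm with a two-finger parallel gripper is mounted at the origin on the work surface. World frame = base frame: x ahead of the robot, y to its left, z up, the work surface at z = 0. Lengths are in m, angles in rad, forces in N, time in s.
With the tool pointing down it reaches from about 0.425 to 0.95 m from the base axis. Payload 3.5 kg.
Tool frame: the origin (TCP) lies at the very end of the fingers, on their centre line; the grasp point (between the pads) lies 19 mm behind it (ctrl.grip_point_offset is the distance from the TCP to the grasp point, in m); z points along the fingers, y is the line along which they close (so a half turn about z gives the same grasp; the last joint's range is limited). The gripper opens to 85 mm and grips with 20 to 120 N. Pads are 22 mm wide; open, the fingers measure 114 mm over their backs; the gripper's body (76 mm by 85 mm) begins 54 mm behind the grasp point. The pads swing forward as they close: fully open they stand 13 mm farther back than shut.
Start: joints at [1.046, 0.286, 1.577, -0, 1.279, -0.15], TCP at [0.247, 0.628, 0.231] pointing down, gripper open.
Joint ranges: [-2.77, 2.77], [-0.9, 2.22], [0.21, 2.48], [-1.53, 4.67], [0.24, 2.81], [-2.84, 2.84]. Speed limits (rad/s): [2.79, 2.79, 3.14, 3.14, 3.14, 3.14].

## Interface

Orientations are given as a unit quaternion [x, y, z, w].
In Python, from plant import telemetry, vision, ctrl gives the robot as it stands.
- The arm moves only by the tool arm_command, never from a script. Its argument "series" is one flat list of numbers, 7 for each row, row after row: the shift along the tool's x, y, z in cm, then the turn, a rotation vector about the tool's x, y, z in degrees, then the closure, from 0 (fully open) to 1 (shut). A call has 1 to 10 rows; each row is the pose to reach, as a shift and turn from the pose commanded when the call began, along the tool's axes at that moment; what a row does not reach only later rows make up. A row lasts 1/12 s, in which the tool goes at most 41.7 mm and 7.16 degrees, less where a joint would pass 70% of its speed; a pose out of reach is approached as far as the arm can. A call with a gripper value outside its range is refused whole. The fingers move at their own pace and stop on an object; "force" is the grip in N (left out, the last holds). Time passes only in rows, so rows that repeat a pose let the fingers close. It gives the time, the measured TCP pose, the force, the opening and the grip force at its end, in the units of the state.
- telemetry.get_state(): the state, without advancing time (a new reading comes with each control period).
- vision.read_camera(name): name is "side" or "top"; returns a dict with "color" (400x640x3 uint8, blue, green, red), "K" (3x3 intrinsics, pixels), "rvec" (rotation vector, rad) and "tvec" (3), from world to camera coordinates, as OpenCV has them. Camera axes: x right, y down, z forward; pixel columns grow to the right and rows downward; lengths in m; the calibration is good to about 2 mm. A picture is of the moment at which its call begins. There is no depth.
- ctrl.sign_off(): hands the job in; it is judged then, once.
The state is a dict: "time": time; "qpos": joint angles; "dq": joint speeds; "joint_efforts": joint torques, N m; "eef_pos": TCP position; "tcp_rot": TCP orientation; "contact_force": force on the tool from outside, world axes, zero at the start; "wrist_torque": the same for the moment, N m; "opening": opening from 0.0 (shut) to 1.0 (fully open); "finger_force": force on a finger pad.
Only numpy, scipy, OpenCV 4.12 (cv2) and the standard library are available. Lean on these libraries where they do the work, as an engineer would, in place of code of your own. Each camera call takes 0.05 s, during which the arm holds its last target. There are 200 camera calls.

## Task

Take the black eccentric rotor out of the blue rack and slide its square bore fully home on the square spindle of the balance stand, then let go so that it can turn. Find its hidden heavy side by feel: bearing drag makes it stop well short of true, so a single swing is not enough. Finish while holding the rotor firmly still, fully home on the spindle, with its heavy side straight down; leave the other things on the bench alone.

Things in the scene. Friction and masses are not known exactly. Their poses are not given: they have to be found in the camera images.
- rotor: Black five-spoked rotor, 104 mm across, about 0.34 kg, upright in the rack. Origin: centre of the bore; x along its axis. Flat rim 16 mm wide, 22 mm deep radially; steel hub 34 mm square, 30 mm long, through bore 15.5 mm square with sides along y and z. Yellow stripe on the rim at +z. A hidden slug (about 120 g) makes one side heavy (in the rack, never within 54 degrees of the bottom).
- stand: Fixed balance stand, origin under its pillar on the bench. Base plate 125 x 92 x 12 mm, pillar and bearing barrel (44 mm across, local x -25 to 25 mm, axis 115 mm up). The spindle points along local +x, level. The barrel lies well inside the rotor's rim, so fingers pinching the outer 20 mm of the rim clear it at any angle.
- spindle_home (a point): Point on the spindle axis at the shoulder, 33 mm along local x from the stand's origin and 115 mm up; x points out along the spindle. The steel spindle is 14 mm square, straight for 34 mm, then tapers over 8 mm to an 8.4 mm square end. With the rotor home its hub touches the shoulder and its origin is 15 mm out from here, at most 0.8 mm low.
- spindle (a joint): Turn of the spindle about the point's x axis (right-handed, rad), endless; at 0 the sides of its square are level and upright. Starts within 0.5 of 0 and stays where left. Drag holds the rotor while its heavy side is within some 20 to 27 degrees of straight down (or up); else it swings down slowly, without overshoot, in 1 to 4 s and stops that much short of true, the same from either side.
- rack: Fixed blue rotor rack 90 x 150 x 52 mm high, origin under its centre on the bench. The rotor stands in a V cradle, its centre 75 mm above the bench right over the origin, its axis along local x, its bore sides level and upright; side guides 52 mm high stand 2 mm off the rim's faces. Lift it straight up.
- phone: Bystander: black phone lying flat, 150 x 72 x 9 mm, origin under its centre.
- dispenser: Bystander: white bottle with blue cap, 48 mm across, 105 mm high, origin under its centre.
- screwdriver: Bystander: yellow-handled screwdriver, 200 mm long, lying along its x, origin under its centre.
- tote: Bystander: fixed green open box 200 x 280 x 75 mm with bottles up to 130 mm high, origin under its centre.
Things that resemble listed ones, but are neither listed nor needed, are in the scene too. There is more than one size of the stand; the job needs the largest.

How it is judged:
On the way, in this order (a step that is already met when the one before it is completed fails the run):
1. the rotor is fully home on the spindle, hub against the shoulder, still in the fingers (x of rotor in the frame of spindle_home between 0.01 and 0.019 m and y of rotor in the frame of spindle_home between -0.003 and 0.003 m and z of rotor in the frame of spindle_home between -0.003 and 0.003 m and angle between the x axis of rotor and the x axis of stand, either way round below 0.12 rad and contact force between the fingers and rotor above 0.3 N), for 0.05 s.
2. the rotor is let go on the spindle, free to turn (contact force between the fingers and rotor below 0.05 N and x of rotor in the frame of spindle_home below 0.022 m and z of rotor in the frame of spindle_home above -0.004 m), for 0.3 s.
At the end, for the whole second after the job is handed in: The fingers hold the rotor (contact over 2 N), it is still (under 0.5 rad/s), its centre is 10 to 22 mm out from the shoulder and within 3 mm of the spindle axis across and in height, axes in line within 7 degrees, and the hidden heavy side is within 15 degrees of straight down (angle between slug_c0's own z axis and vertical below 0.26 rad and contact force between the fingers and rotor above 2 N and x of rotor in the frame of spindle_home between 0.01 and 0.022 m and y of rotor in the frame of spindle_home between -0.003 and 0.003 m and z of rotor in the frame of spindle_home between -0.003 and 0.003 m and angle between the x axis of rotor and the x axis of stand, either way round below 0.12 rad and angular speed of rotor below 0.5 rad/s); the arm keeps its last pose, push and grip.
It fails at once if another thing on the bench is pushed more than 30 mm (distance of any of phone, dispenser, screwdriver from where it was at the start of the episode above 0.03 m).
It also fails if it takes over 72 s, if anything falls off the work surface, if the arm or the gripper's body presses on something with over 40 N, if the wrist force passes 120 N, or if a joint passes its speed limit or range.

## Working session

There is one attempt and no reset: what is moved stays moved. The work goes in short steps, Python scripts to look and compute and a tool call to move; the robot and the scene stay as the last step left them, time stands still between calls to the robot, and variables do not carry over. Pictures are saved under pics/ and viewed, at most 10 in all, crops included, and the job is handed in when it is done.

Besides the shell and the picture viewer there is one more tool, called after "Request:" as a command line: name --argument value ..., lists and objects as JSON in quotes. arm_command: Moves the arm, as the interface text tells. Its arguments: {"type":"object","properties":{"series":{"type":"array","items":{"type":"number"}},"force":{"type":"number"}},"required":["series"]}

```bash
mkdir -p pics; cat > h.py <<'E'
import numpy as np, cv2
from scipy.spatial.transform import Rotation as R
from plant import telemetry, vision, ctrl
def cam(n):
    c=vision.read_camera(n); c['R']=cv2.Rodrigues(np.array(c['rvec'],float))[0]; c['t']=np.array(c['tvec'],float).ravel(); c['K']=np.array(c['K']); return c
def ray(c,u,v):
    d=c['R'].T@np.linalg.inv(c['K'])@[u,v,1.]; o=-c['R'].T@c['t']; return o,d/np.linalg.norm(d)
def onz(c,u,v,z):
    o,d=ray(c,u,v); return o+d*(z-o[2])/d[2]
def proj(c,p):
    q=c['K']@(c['R']@np.array(p)+c['t']); return q[:2]/q[2]
def two(c1,p1,c2,p2):
    o1,d1=ray(c1,*p1);o2,d2=ray(c2,*p2)
    s=np.linalg.lstsq(np.c_[d1,-d2],o2-o1,rcond=None)[0]; a=o1+s[0]*d1;b=o2+s[1]*d2
    return (a+b)/2,np.linalg.norm(a-b)
E
python3 - <<'E'
from h import *
for n in('top','side'):
    c=cam(n); cv2.imwrite(f'pics/{n}0.png',c['color']); print(n,-c['R'].T@c['t'],c['R'][2],c['K'][0,0])
print(telemetry.get_state())
E
```

```text
top [0.37842003 0.08072324 1.18571606] [ 0.10346531  0.0078163  -0.99460235] 398.69676709777445
side [-0.17247148 -0.5679328   1.10803807] [ 0.50039989  0.47312607 -0.72508736] 467.49544878304584
{'time': 0.1, 'qpos': array([ 1.04600382e+00,  2.87103633e-01,  1.57806400e+00,  1.27241215e-05,
        1.27861104e+00, -1.50026031e-01]), 'dq': array([-0.00029676, -0.00233554, -0.00200261, -0.00055319,  0.00040963,
       -0.00116635]), 'joint_efforts': array([ 1.34653605e-03, -4.07295084e+01, -2.93699867e+01, -6.23806773e-05,
        3.45861772e-03, -2.22782330e-05]), 'eef_pos': array([0.24676416, 0.62762204, 0.23004971]), 'tcp_rot': array([ 1.86290275e-01,  9.82494142e-01, -1.02936462e-03, -3.67580795e-04]), 'contact_force': array([0.30652303, 0.0721923 , 0.52739501]), 'wrist_torque': array([0.00038257, 0.01503417, 0.0042321 ]), 'finger_force': 0.0, 'opening': 0.9989728043687406}
```

View pics/top0.png

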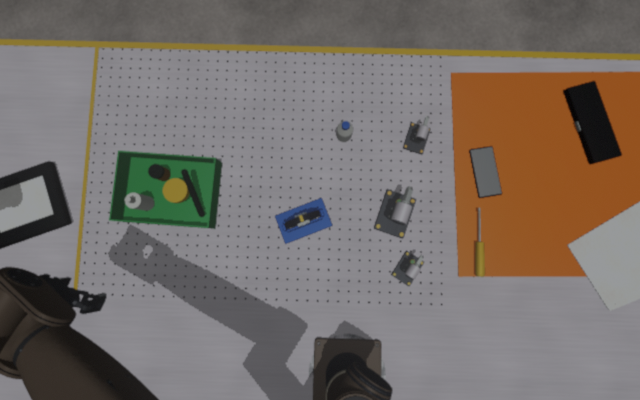

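View pics/side0.png

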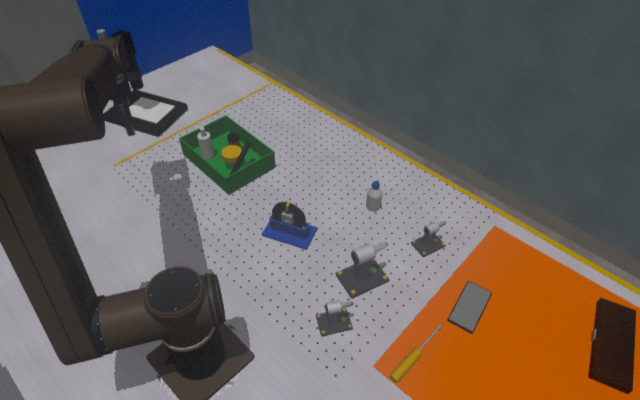

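The top view shows the rack with the rotor at about (303,220). The large stand is at (397,212), with its spindle pointing up the image, and the two smaller stands are at (418,135) and (408,267). Next I'll crop in closer.

```bash
python3 - <<'E'
from h import *
a=cv2.imread('pics/top0.png')[165:265,265:425]; b=cv2.imread('pics/side0.png')[190:300,255:400]
a=cv2.resize(a,(800,500)[0:2],interpolation=cv2.INTER_CUBIC);cv2.imwrite('pics/ta.png',a)
cv2.imwrite('pics/sb.png',cv2.resize(b,(725,550),interpolation=cv2.INTER_CUBIC))
E
```

```text
(no output)
```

View pics/ta.png

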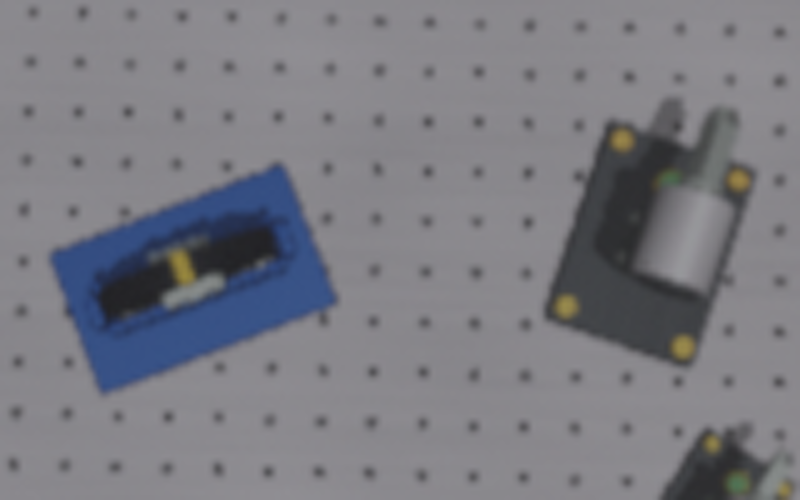

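View pics/sb.png

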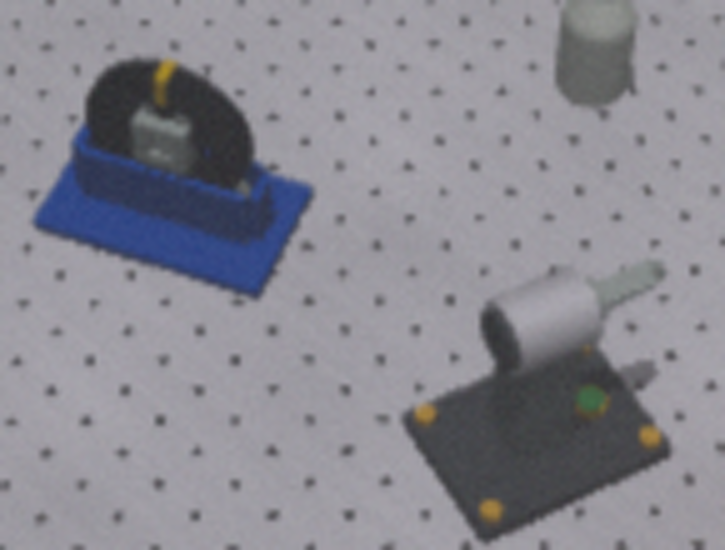

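The crops show the rotor upright with its yellow stripe on top at crop (183,268). The stand's plate corners are clear, and its spindle tip is at top-view crop (725,108) and side-view crop (655,270).

```bash
python3 - <<'E'
from h import *
t=cam('top'); s=cam('side')
T=lambda x,y:(x/5+265-.4,y/5+165-.4); S=lambda x,y:(x/5+255-.4,y/5+190-.4)
hsv=cv2.cvtColor(t['color'],cv2.COLOR_BGR2HSV)
m=cv2.inRange(hsv,(100,120,40),(125,255,255)); cs,_=cv2.findContours(m,0,1)
for c in cs:
    if cv2.contourArea(c)>500:
        r=cv2.minAreaRect(c); print(r)
        b=cv2.boxPoints(r); w=np.array([onz(t,*p,0.005) for p in b]); print('rack',w.mean(0),np.linalg.norm(np.diff(w,axis=0),axis=1),w[:, :2].round(3).tolist())
P=[onz(t,*T(*p),.012) for p in((610,120),(755,170),(692,367),(545,318))]
print('plate top',np.mean(P,0),[np.linalg.norm(P[i]-P[i-1]).round(4) for i in range(4)])
x=(P[0]+P[1]-P[2]-P[3]);print('yaw',np.arctan2(x[1],x[0]))
P=[onz(s,*S(*p),.012) for p in((405,418),(487,540),(668,452),(597,345))]
print('plate side',np.mean(P,0),[np.linalg.norm(P[i]-P[i-1]).round(4) for i in range(4)])
x=(P[2]+P[3]-P[0]-P[1]);print('yaw',np.arctan2(x[1],x[0]))
# spindle
print('tip',two(t,T(725,110),s,S(657,268)))
print('tip on z',onz(t,*T(725,110),.117),onz(s,*S(657,268),.117))
# barrel ridge in top view: barrel centre line ends
for p in((710,187),(667,283)): print('barrel',onz(t,*T(*p),.13))
print('stripe',two(t,T(181,267),s,S(166,70)), onz(t,*T(181,267),.127))
print('hub',onz(t,*T(195,291),.09))
print(onz(t,*T(98,300),.11),onz(t,*T(278,245),.11))
E
```

```text
((303.0164489746094, 220.31971740722656), (28.868526458740234, 49.59879684448242), 68.62937927246094)
rack [0.43355537 0.1358677  0.005     ] [0.14717373 0.08575068 0.14613104] [[0.444, 0.22], [0.502, 0.085], [0.423, 0.052], [0.366, 0.186]]
plate top [ 0.4612032  -0.13374437  0.012     ] [np.float64(0.1238), np.float64(0.0902), np.float64(0.1225), np.float64(0.0902)]
yaw -0.30292771770656
plate side [ 0.45758463 -0.13528465  0.012     ] [np.float64(0.1242), np.float64(0.0903), np.float64(0.1189), np.float64(0.0814)]
yaw -0.33425012298433815
tip (array([ 0.52529757, -0.15246166,  0.11901183]), np.float64(0.0035651798708510054))
tip on z [ 0.52693451 -0.15414238  0.117     ] [ 0.52511247 -0.15065258  0.117     ]
barrel [ 0.48364996 -0.14349136  0.13      ]
barrel [ 0.43204783 -0.12103141  0.13      ]
stripe (array([0.43286717, 0.13679167, 0.12923142]), np.float64(0.0018150571749091348)) [0.43367656 0.13632278 0.127     ]
hub [0.42264098 0.13015379 0.09      ]
[0.41556587 0.18137594 0.11      ] [0.44787162 0.08519359 0.11      ]
```

```bash
cat >> h.py <<'E'
def tool(yaw,tilt=0):  # tool down, y axis at yaw; then tilt (rad) about the horizontal tool-y axis
    y=np.array([np.cos(yaw),np.sin(yaw),0]); z=np.array([0,0,-1.]); x=np.cross(y,z)
    return R.from_rotvec(y*tilt)*R.from_matrix(np.c_[x,y,z])
def rel(p,r):
    s=telemetry.get_state(); r0=R.from_quat(s['tcp_rot'])
    print('t',round(s['time'],2),'tcp',s['eef_pos'].round(4),'shift cm',(r0.inv().apply(np.array(p)-s['eef_pos'])*100).round(2),'turn',np.degrees((r0.inv()*r).as_rotvec()).round(2),'op',round(s['opening'],3))
O=np.array([.458,-.133,0]); YS=-.315
AX=np.array([np.cos(YS),np.sin(YS),0])
E
python3 -c "
from h import *
rel([.4335,.136,.19],tool(.39)); print(telemetry.get_state()['qpos'])"
```

```text
t 0.2 tcp [0.2469 0.6278 0.2304] shift cm [-35.37 -38.93   4.1 ] turn [-8.000e-02  3.000e-02  4.618e+01] op 1.003
[ 1.04599062e+00  2.86871137e-01  1.57761904e+00 -5.68466952e-05
  1.27859649e+00 -1.49970596e-01]
```

Request:
arm_command --series '[-35.4,-38.9,1,0,0,46.2,0.4,-35.4,-38.9,1,0,0,46.2,0.4,-35.4,-38.9,1,0,0,46.2,0.4,-35.4,-38.9,1,0,0,46.2,0.4,-35.4,-38.9,1,0,0,46.2,0.4,-35.4,-38.9,1,0,0,46.2,0.4,-35.4,-38.9,1,0,0,46.2,0.4,-35.4,-38.9,1,0,0,46.2,0.4,-35.4,-38.9,1,0,0,46.2,0.4,-35.4,-38.9,1,0,0,46.2,0.4]' --force 60

```text
time: 1.03
eef_pos: [0.3953, 0.2369, 0.2234]
tcp_rot: [0.557, 0.831, 0.0, 0.0]
contact_force: [1.2, 1.0, -1.1]
opening: 0.601
finger_force: 0.0
```

```bash
python3 -c "
from h import *
rel([.4335,.136,.17],tool(.39))"
```

```text
t 1.03 tcp [0.3953 0.2369 0.2234] shift cm [-10.79  -0.31   5.34] turn [0.03 0.   0.01] op 0.601
```

Request:
arm_command --series '[-10.8,-0.3,5.3,0,0,0,0.4,-10.8,-0.3,5.3,0,0,0,0.4,-10.8,-0.3,5.3,0,0,0,0.4,-10.8,-0.3,5.3,0,0,0,0.4,-10.8,-0.3,5.3,0,0,0,0.4,-10.8,-0.3,5.3,0,0,0,0.4]'

```text
time: 1.53
eef_pos: [0.4335, 0.1378, 0.1706]
tcp_rot: [0.557, 0.83, 0.0, -0.0]
contact_force: [0.0, 0.4, 0.0]
opening: 0.603
finger_force: 0.0
```

```bash
python3 - <<'E'
from h import *
rel([.4335,.136,.105],tool(.39))
t=cam('top');s=cam('side')
a=cv2.resize(t['color'][170:270,255:375],(480,400),interpolation=2);b=cv2.resize(s['color'][150:260,235:335],(364,400),interpolation=2)
cv2.imwrite('pics/g1.png',np.hstack([a,b])[:,:800])
E
```

```text
t 1.53 tcp [0.4335 0.1378 0.1706] shift cm [-0.17 -0.07  6.56] turn [ 0.01 -0.02 -0.06] op 0.603
```

View pics/g1.png

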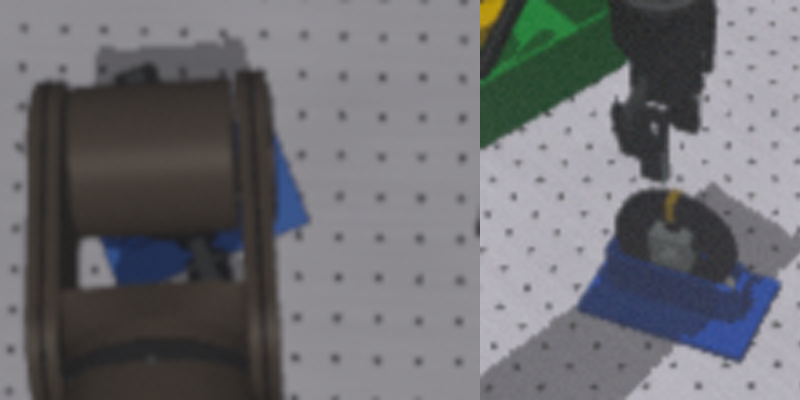

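The gripper is lined up above the rim, with the stripe just below the fingertips. I'll descend and grip.

Request:
arm_command --series '[-0.1,-0.05,3.3,0,0,0,0.4,-0.1,-0.05,6.5,0,0,0,0.4,-0.1,-0.05,6.5,0,0,0,0.4,-0.1,-0.05,6.5,0,0,0,0.7,-0.1,-0.05,6.5,0,0,0,1,-0.1,-0.05,6.5,0,0,0,1,-0.1,-0.05,6.5,0,0,0,1,-0.1,-0.05,6.5,0,0,0,1]' --force 60

```text
time: 2.3
eef_pos: [0.4348, 0.1372, 0.1079]
tcp_rot: [0.557, 0.831, 0.001, 0.001]
contact_force: [-1.2, 1.6, 6.7]
opening: 0.17
finger_force: 59.8
```

```bash
python3 - <<'E'
from h import *
s=telemetry.get_state();print(s)
E
```

```text
{'time': 2.3, 'qpos': array([ 8.20618272e-02, -6.30808466e-02,  2.20155648e+00,  8.10269261e-04,
        9.99519082e-01, -3.08224738e-01]), 'dq': array([-0.00215253,  0.00017202, -0.00095112,  0.00446161, -0.00083515,
        0.00289449]), 'joint_efforts': array([ -0.79216065, -20.43921947, -23.62988055,  -0.26564947,
        -0.55229187,   0.02387789]), 'eef_pos': array([0.4348177 , 0.13717344, 0.10793169]), 'tcp_rot': array([0.55675333, 0.83067585, 0.00138734, 0.00119498]), 'contact_force': array([-1.2289936 ,  1.59864107,  6.72522138]), 'wrist_torque': array([ 0.22648677,  0.41603388, -0.01994902]), 'finger_force': 59.81160764102242, 'opening': 0.17010193514703825}
```

Request:
arm_command --series '[0,0,-3,0,0,0,1,0,0,-6,0,0,0,1,0,0,-8,0,0,0,1,0,0,-8,0,0,0,1,0,0,-8,0,0,0,1,0,0,-8,0,0,0,1]' --force 80

```text
time: 2.8
eef_pos: [0.4322, 0.1365, 0.1836]
tcp_rot: [0.557, 0.831, -0.001, -0.001]
contact_force: [-0.7, 0.3, -3.8]
opening: 0.167
finger_force: 80.0
```

```bash
python3 - <<'E'
from h import *
s=telemetry.get_state();r=R.from_quat(s['tcp_rot'])
print(s['wrist_torque'],s['contact_force'],r.inv().apply(s['wrist_torque']))
rel([*(O+AX*.115)[:2],.115+.033],tool(YS))
rel([*(O+AX*.115)[:2],.20],tool(YS))
E
```

```text
[ 0.00627375  0.01355479 -0.02348534] [-0.72143753  0.31934033 -3.75229499] [0.01013666 0.01101347 0.02346498]
t 2.8 tcp [0.4322 0.1365 0.1836] shift cm [-33.36   0.93   3.53] turn [-1.600e-01  1.000e-02  4.037e+01] op 0.167
t 2.8 tcp [0.4322 0.1365 0.1836] shift cm [-33.36   0.91  -1.67] turn [-1.600e-01  1.000e-02  4.037e+01] op 0.167
```

Request:
arm_command --series '[-3,0,-3,0,0,6,1,-7,0,-3.5,0,0,12,1,-11,0.9,-3.5,0,0,18,1,-15,0.9,-3.5,0,0,24,1,-19,0.9,-3.5,0,0,30,1,-23,0.9,-3.5,0,0,36,1,-27,0.9,-3.5,0,0,40.4,1,-31,0.9,-3.5,0,0,40.4,1,-33.4,0.9,-3.5,0,0,40.4,1,-33.4,0.9,-3.5,0,0,40.4,1]'

```text
time: 3.63
eef_pos: [0.5686, -0.1734, 0.217]
tcp_rot: [0.811, 0.585, -0.001, -0.001]
contact_force: [0.4, 1.5, -3.0]
opening: 0.163
finger_force: 80.0
```

Request:
arm_command --series '[0,0,3,0,0,0,1,0,0,3,0,0,0,1,0,0,3,0,0,0,1,0,0,3,0,0,0,1,0,0,3,0,0,0,1]'

```text
time: 4.05
eef_pos: [0.5688, -0.1684, 0.1911]
tcp_rot: [0.809, 0.588, 0.0, 0.0]
contact_force: [-0.4, 0.2, -3.0]
opening: 0.168
finger_force: 79.8
```

```bash
python3 - <<'E'
from h import *
s=telemetry.get_state();r=R.from_quat(s['tcp_rot'])
print(r.inv().apply(s['wrist_torque']),r.inv().apply(s['contact_force']),s['qpos'])
rel([*(O+AX*.115)[:2],.115+.033],tool(YS))
t=cam('top');s=cam('side')
cv2.imwrite('pics/t2.png',t['color']);cv2.imwrite('pics/s2.png',s['color'])
u,v=proj(t,[.52,-.15,.12]).astype(int);a=cv2.resize(t['color'][v-40:v+60,u-50:u+50],(400,400),interpolation=2);print(u,v)
u,v=proj(s,[.52,-.15,.12]).astype(int);b=cv2.resize(s['color'][v-50:v+50,u-50:u+50],(400,400),interpolation=2);print(u,v)
cv2.imwrite('pics/i1.png',np.hstack([a,b]))
E
```

```text
[-0.02498785  0.0319707   0.03903362] [ 0.07815714 -0.4054847   2.99867769] [-4.58791967e-01  1.43676076e-01  1.82019616e+00  2.48578650e-05
  1.17687535e+00 -1.44212466e-01]
t 4.05 tcp [ 0.5688 -0.1684  0.1911] shift cm [-0.06 -0.14  4.31] turn [0.05 0.01 0.02] op 0.168
408 188
384 243
```

View pics/i1.png

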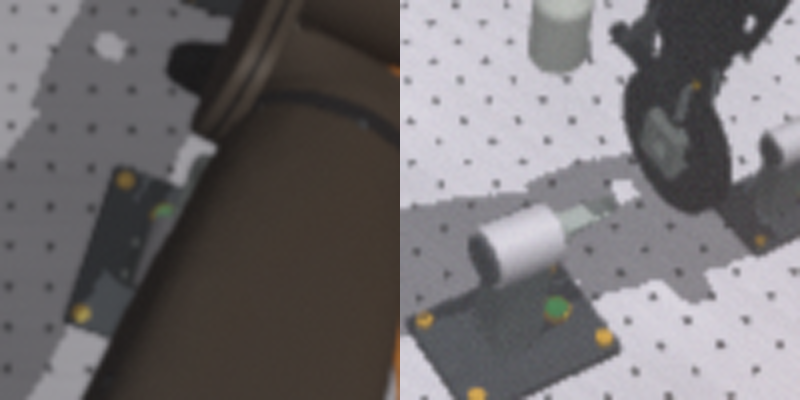

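The side view shows the rotor hub face at about (665,141) in the crop, the spindle tip at (612,198) and the barrel's back face at (485,258). I'll compare these with predictions.

```bash
python3 - <<'E'
from h import *
s=cam('side'); st=telemetry.get_state(); c=st['eef_pos']+[0,0,-.033]
C=lambda p:((p[0]-334)*4+400,(p[1]-193)*4)
Z=np.array([0,0,.115]);Y=np.array([-AX[1],AX[0],0])
print('rotor hub near face',C(proj(s,c-AX*.015)),[tuple(np.round(C(proj(s,c-AX*.015+Y*a*.017+[0,0,b*.017])))) for a,b in((1,1),(-1,1),(-1,-1),(1,-1))])
print('rim bottom',C(proj(s,c-[0,0,.052])),'stripe top near',C(proj(s,c-AX*.008+[0,0,.052])))
print('tip',C(proj(s,O+AX*.075+Z)),'barrel back',C(proj(s,O-AX*.025+Z)),'barrel front top',C(proj(s,O+AX*.025+Z+[0,0,.022])))
print('plate',[tuple(np.round(C(proj(s,O+AX*a*.0625+Y*b*.046+[0,0,.012])))) for a,b in((1,1),(1,-1),(-1,-1),(-1,1))])
b=cv2.resize(s['color'][193:293,334:434],(600,600),interpolation=cv2.INTER_LANCZOS4);cv2.imwrite('pics/i2.png',b)
E
```

```text
rotor hub near face (np.float64(658.8480657934915), np.float64(147.5573799911341)) [(np.float64(648.0), np.float64(114.0)), (np.float64(677.0), np.float64(148.0)), (np.float64(670.0), np.float64(181.0)), (np.float64(641.0), np.float64(147.0))]
rim bottom (np.float64(667.1049072729802), np.float64(188.74117524551968)) stripe top near (np.float64(678.2953711909636), np.float64(91.70194295900626))
tip (np.float64(618.0231647871724), np.float64(203.71271977521246)) barrel back (np.float64(491.2024033374653), np.float64(258.6908234000398)) barrel front top (np.float64(558.4452459779127), np.float64(210.36089003263305))
plate [(np.float64(553.0), np.float64(254.0)), (np.float64(623.0), np.float64(348.0)), (np.float64(469.0), np.float64(419.0)), (np.float64(403.0), np.float64(320.0))]
```

View pics/i2.png

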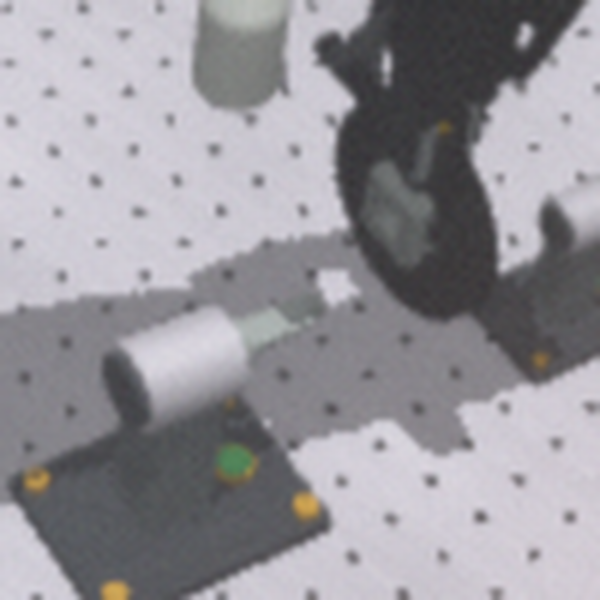

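Request:
arm_command --series '[0,-0.1,2.2,0,0,0,1,0,-0.1,4.2,0,0,0,1,0,-0.1,4.2,0,0,0,1,0,-0.1,4.2,0,0,0,1,0,-0.1,4.2,0,0,0,1]'

```text
time: 4.62
eef_pos: [0.5684, -0.1689, 0.1499]
tcp_rot: [0.809, 0.587, 0.0, 0.001]
contact_force: [0.5, 0.5, -2.4]
opening: 0.163
finger_force: 79.8
```

```bash
python3 - <<'E'
from h import *
st=telemetry.get_state();r=R.from_quat(st['tcp_rot'])
print(st['eef_pos'],r.inv().apply(st['wrist_torque']))
s=cam('side'); c=st['eef_pos']+[0,0,-.033]; u0,v0=355,205
C=lambda p:((np.array(p)-[u0,v0]+.5)*8).round(0)
Y=np.array([-AX[1],AX[0],0])
print('hub',C(proj(s,c-AX*.015)),[C(proj(s,c-AX*.015+Y*a*.017+[0,0,b*.017])).tolist() for a,b in((1,1),(-1,1),(-1,-1),(1,-1))])
for o in(-.008,.008):
    q=np.array([C(proj(s,c+AX*o+.052*(Y*np.cos(a)+np.array([0,0,1])*np.sin(a)))) for a in np.linspace(0,6.28,73)]); print('rim',o,q.min(0),q.max(0))
Z=np.array([0,0,.115])
print('tip',C(proj(s,O+AX*.075+Z)),'barrel back',C(proj(s,O-AX*.025+Z)))
for o in(-.025,.025):
    q=np.array([C(proj(s,O+Z+AX*o+.022*(Y*np.cos(a)+np.array([0,0,1])*np.sin(a)))) for a in np.linspace(0,6.28,73)]); print('barrel',o,q.min(0),q.max(0))
b=cv2.resize(s['color'][v0:v0+75,u0-10:u0+65],(600,600),interpolation=cv2.INTER_LANCZOS4);cv2.imwrite('pics/i3.png',b) # shown +80 px in u
E
```

```text
[ 0.56836553 -0.16888854  0.14986783] [-0.00115608 -0.06405602  0.02150928]
hub [337. 284.] [[315.0, 218.0], [372.0, 287.0], [358.0, 350.0], [303.0, 281.0]]
rim -0.008 [267. 134.] [445. 419.]
rim 0.008 [305. 117.] [485. 402.]
tip [272. 315.] barrel back [ 18. 425.]
barrel -0.025 [-16. 363.] [ 53. 488.]
barrel 0.025 [112. 308.] [183. 431.]
```

View pics/i3.png

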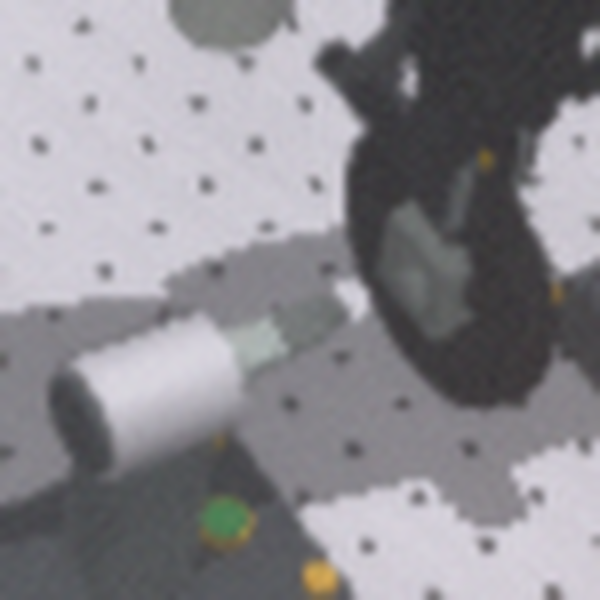

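The rotor is nearly level with the spindle. The image puts the stand about 5 mm nearer along its axis and the rotor about 2 mm high, so I'll lower it slightly and push on.

Request:
arm_command --series '[0.05,-0.5,0.3,0,0,0,1,0.05,-1.5,0.3,0,0,0,1,0.05,-2.5,0.3,0,0,0,1,0.05,-3,0.3,0,0,0,1,0.05,-3.3,0.3,0,0,0,1,0.05,-3.6,0.3,0,0,0,1,0.05,-3.6,0.3,0,0,0,1,0.05,-3.6,0.3,0,0,0,1]' --force 100

```text
time: 5.33
eef_pos: [0.5345, -0.1576, 0.147]
tcp_rot: [0.809, 0.587, 0.001, 0.001]
contact_force: [2.3, -1.3, 2.2]
opening: 0.159
finger_force: 103.5
```

```bash
cat > f.py <<'E'
from h import *
s=telemetry.get_state();r=R.from_quat(s['tcp_rot']);d=s['eef_pos']-O
print('t',s['time'],'ax',d@AX,'lat',d@[-AX[1],AX[0],0],'z',d[2],'F',r.inv().apply(s['contact_force']).round(1),'M',r.inv().apply(s['wrist_torque']).round(3),'op',s['opening'],'ff',s['finger_force'])
E
python3 f.py
```

```text
t 5.3333 ax 0.08036990440975962 lat 0.0003342079095295653 z 0.14699517437619136 F [-0.6  2.6 -2.2] M [-0.34   0.056 -0.005] op 0.1587490434518526 ff 103.50550865593692
```

Request:
arm_command --series '[0,0,-0.1,0,0,0,1,0,-0.2,-0.15,0,0,0,1,0,-0.4,-0.15,0,0,0,1,0,-0.6,-0.15,0,0,0,1,0,-0.6,-0.15,0,0,0,1,0,-0.6,-0.15,0,0,0,1]'

```text
time: 5.83
eef_pos: [0.5323, -0.157, 0.1483]
tcp_rot: [0.81, 0.587, 0.004, 0.006]
contact_force: [11.5, -4.3, -5.8]
opening: 0.158
finger_force: 102.4
```

```bash
python3 f.py
```

```text
t 5.8333 ax 0.07806648482810025 lat 0.0002316078869864308 z 0.14830359456281017 F [-0.5 12.1  6. ] M [-2.622  0.055  0.022] op 0.15839381886007317 ff 102.44539259467274
```

Request:
arm_command --series '[-0.29,0,0.01,0,5,0,1,-0.57,0,0.05,0,10,0,1,-0.85,0,0.11,0,15,0,1,-1.13,0,0.2,0,20,0,1,-1.13,0,0.2,0,20,0,1]'

```text
time: 6.25
eef_pos: [0.5244, -0.1669, 0.1444]
tcp_rot: [0.798, 0.576, 0.143, -0.104]
contact_force: [3.3, 1.2, 1.0]
opening: 0.157
finger_force: 103.3
```

```bash
python3 f.py
```

```text
t 6.25 ax 0.0736122405055919 lat -0.011662279474612902 z 0.14438139669657807 F [ 2.3  2.7 -0.2] M [-0.631  0.443  0.026] op 0.15688758525645471 ff 103.29143289775377
```

Request:
arm_command --series '[0,-0.3,0,0,0,0,1,0,-0.6,0,0,0,0,1,0,-0.9,0,0,0,0,1,0,-0.9,0,0,0,0,1]'

```text
time: 6.58
eef_pos: [0.515, -0.1624, 0.145]
tcp_rot: [0.797, 0.579, 0.139, -0.102]
contact_force: [-0.6, -1.0, -0.1]
opening: 0.16
finger_force: 103.2
```

```bash
python3 f.py
```

```text
t 6.5833 ax 0.06327813590821083 lat -0.010274148717031152 z 0.14495086829464063 F [-1.1 -0.2 -0.2] M [-0.092 -0.384 -0.002] op 0.16031147400120097 ff 103.2292867704608
```

Request:
arm_command --series '[0,-0.4,0,0,0,0,1,0,-0.8,0,0,0,0,1,0,-1.2,0,0,0,0,1,0,-1.5,0,0,0,0,1,0,-1.7,0,0,0,0,1,0,-1.9,0,0,0,0,1,0,-1.9,0,0,0,0,1]'

```text
time: 7.17
eef_pos: [0.4974, -0.1571, 0.145]
tcp_rot: [0.797, 0.578, 0.14, -0.102]
contact_force: [0.6, -1.1, 1.5]
opening: 0.16
finger_force: 103.4
```

```bash
python3 f.py
```

```text
t 7.1667 ax 0.044889359558692575 lat -0.010683791885531032 z 0.1449722053581645 F [-0.3  1.  -1.7] M [-0.314 -0.293  0.019] op 0.1596417385299892 ff 103.38722315975875
```

Request:
arm_command --series '[0,-0.2,0,0,0,0,1,0,-0.4,0,0,0,0,1,0,-0.6,0,0,0,0,1,0,-0.6,0,0,0,0,1,0,-0.6,0,0,0,0,1]'

```text
time: 7.58
eef_pos: [0.4963, -0.1569, 0.1454]
tcp_rot: [0.798, 0.577, 0.144, -0.096]
contact_force: [14.8, -2.6, -8.0]
opening: 0.161
finger_force: 101.9
```

```bash
python3 f.py
```

```text
t 7.5833 ax 0.043808988056303205 lat -0.010842988857318875 z 0.14542879549572674 F [-0.7 14.8  8.5] M [-2.981 -0.163  0.035] op 0.16114706531051623 ff 101.93010173505172
```

Hub is against the shoulder (14.8 N at ax 0.0438). I'll ease the push and let go just enough for the rotor to turn.

Request:
arm_command --series '[0,0.4,0,0,0,0,1,0,0.4,0,0,0,0,1,0,0.45,0,0,0,0,1,0,0.45,0,0,0,0,1]'

```text
time: 7.92
eef_pos: [0.4971, -0.157, 0.145]
tcp_rot: [0.797, 0.578, 0.141, -0.101]
contact_force: [5.6, -1.5, -1.4]
opening: 0.157
finger_force: 102.9
```

```bash
python3 f.py; python3 - <<'E'
from h import *
s=cam('side');cv2.imwrite('pics/s3.png',s['color'])
E
```

```text
t 7.9167 ax 0.04459323751588413 lat -0.010716065669569154 z 0.1450093550806404 F [-0.2  5.8  1.5] M [-1.19  -0.242 -0.021] op 0.15701519271439798 ff 102.90854058897821
```

Request:
arm_command --series '[0,0,0,0,0,0,0.7,0,0,0,0,0,0,0.68,0,0,0,0,0,0,0.68,0,0,0,0,0,0,0.68,0,0,0,0,0,0,0.68,0,0,0,0,0,0,0.68,0,0,0,0,0,0,0.68,0,0,0,0,0,0,0.68,0,0,0,0,0,0,0.68,0,0,0,0,0,0,0.68]'

```text
time: 8.8
eef_pos: [0.4963, -0.1567, 0.1449]
tcp_rot: [0.797, 0.578, 0.141, -0.102]
contact_force: [-0.8, 0.3, 1.7]
opening: 0.321
finger_force: 0.0
```

```bash
python3 f.py; python3 - <<'E'
from h import *
s=cam('side');cv2.imwrite('pics/s4.png',s['color'])
u0,v0=345,205
a=cv2.imread('pics/s3.png')
f=lambda i:cv2.resize(i[v0:v0+75,u0:u0+50],(400,600),interpolation=cv2.INTER_CUBIC)
cv2.imwrite('pics/d4.png',np.hstack([f(a),f(s['color'])]))
E
```

```text
t 8.8 ax 0.043752015682083874 lat -0.01068847253556089 z 0.14493202133812066 F [ 0.6 -0.8 -1.6] M [ 0.002 -0.162  0.074] op 0.32103096711656703 ff 0.0
```

View pics/d4.png

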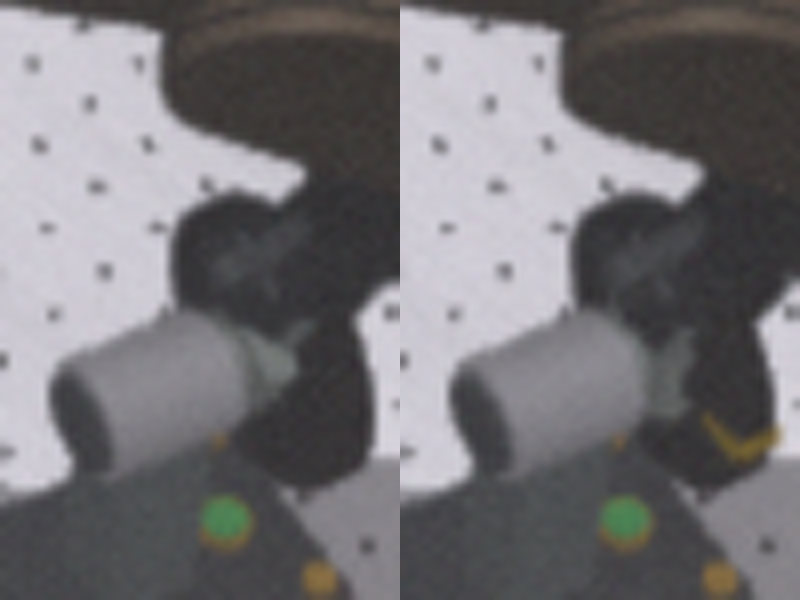

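The left panel is before release, with the rotor home. On the right the rotor has swung, and the yellow stripe is now low on the near side at about (740,440). I'll track the stripe angle numerically.

```bash
cat > ang.py <<'E'
from h import *
import sys
A0=.0438
def ang(c):
    n=AX; p0=O+AX*(A0-.008)+[0,0,.115]; Y=np.array([-AX[1],AX[0],0])
    hsv=cv2.cvtColor(c['color'],cv2.COLOR_BGR2HSV)
    m=cv2.inRange(hsv,(15,110,50),(33,255,255)); v,u=np.nonzero(m); out=[]
    for a,b in zip(u,v):
        o,d=ray(c,a,b); q=o+d*((p0-o)@n)/(d@n)-p0
        y,z=q@Y,q[2]; r=np.hypot(y,z)
        if .025<r<.060: out.append((np.degrees(np.arctan2(-y,z)),r,a,b))  # right-handed about AX, 0=up
    return np.array(out)
if __name__=='__main__':
    for n in('side',):
        c=cam(n); o=ang(c); cv2.imwrite(f'pics/a_{n}_{telemetry.get_state()["time"]:.2f}.png',c['color'])
        print(telemetry.get_state()['time'],n,len(o))
        for x in o: print(x.round(3))
E
python3 ang.py
```

```text
8.9 side 8
[8.2773e+01 3.7000e-02 3.8400e+02 2.5800e+02]
[8.8286e+01 3.7000e-02 3.8400e+02 2.5900e+02]
[8.2106e+01 4.2000e-02 3.8500e+02 2.5900e+02]
[8.7003e+01 4.2000e-02 3.8500e+02 2.6000e+02]
[8.5979e+01 4.7000e-02 3.8600e+02 2.6100e+02]
[8.1145e+01 5.1000e-02 3.8700e+02 2.6100e+02]
[7.712e+01 5.600e-02 3.880e+02 2.610e+02]
[8.5143e+01 5.1000e-02 3.8700e+02 2.6200e+02]
```

Request:
arm_command --series '[0,0,0,0,0,0,0.68,0,0,0,0,0,0,0.68,0,0,0,0,0,0,0.68,0,0,0,0,0,0,0.68,0,0,0,0,0,0,0.68,0,0,0,0,0,0,0.68,0,0,0,0,0,0,0.68,0,0,0,0,0,0,0.68,0,0,0,0,0,0,0.68,0,0,0,0,0,0,0.68]'

```text
time: 9.73
eef_pos: [0.4963, -0.1567, 0.1449]
tcp_rot: [0.797, 0.578, 0.141, -0.102]
contact_force: [-0.2, 0.8, -1.0]
opening: 0.32
finger_force: 0.0
```

```bash
python3 ang.py
```

```text
9.7833 side 8
[9.6006e+01 3.4000e-02 3.8300e+02 2.5900e+02]
[1.01728e+02 3.50000e-02 3.83000e+02 2.60000e+02]
[9.3649e+01 3.8000e-02 3.8400e+02 2.6000e+02]
[9.878e+01 3.900e-02 3.840e+02 2.610e+02]
[1.00858e+02 4.50000e-02 3.85000e+02 2.63000e+02]
[9.4529e+01 4.8000e-02 3.8600e+02 2.6300e+02]
[8.9091e+01 5.2000e-02 3.8700e+02 2.6300e+02]
[9.8591e+01 4.9000e-02 3.8600e+02 2.6400e+02]
```

Request:
arm_command --series '[0,0,0,0,0,0,0.68,0,0,0,0,0,0,0.68,0,0,0,0,0,0,0.68,0,0,0,0,0,0,0.68,0,0,0,0,0,0,0.68,0,0,0,0,0,0,0.68,0,0,0,0,0,0,0.68,0,0,0,0,0,0,0.68,0,0,0,0,0,0,0.68,0,0,0,0,0,0,0.68]'

```text
time: 10.62
eef_pos: [0.4963, -0.1567, 0.1449]
tcp_rot: [0.797, 0.578, 0.141, -0.102]
contact_force: [-0.5, 0.4, 0.7]
opening: 0.319
finger_force: 0.0
```

```bash
python3 ang.py
```

```text
10.6667 side 8
[9.6006e+01 3.4000e-02 3.8300e+02 2.5900e+02]
[1.01728e+02 3.50000e-02 3.83000e+02 2.60000e+02]
[9.878e+01 3.900e-02 3.840e+02 2.610e+02]
[1.03616e+02 4.10000e-02 3.84000e+02 2.62000e+02]
[9.6434e+01 4.4000e-02 3.8500e+02 2.6200e+02]
[1.00858e+02 4.50000e-02 3.85000e+02 2.63000e+02]
[8.4448e+01 5.6000e-02 3.8800e+02 2.6300e+02]
[9.8591e+01 4.9000e-02 3.8600e+02 2.6400e+02]
```

```bash
cat > arc.py <<'E'
from h import *
import sys
Y=np.array([-AX[1],AX[0],0]); C=O+AX*float(sys.argv[3] if len(sys.argv)>3 else .0438)+Y*.0006+[0,0,.114]
s=telemetry.get_state(); r0=R.from_quat(s['tcp_rot']); a,b=float(sys.argv[1]),float(sys.argv[2])
n=int(np.ceil(abs(b-a)/7)); 
for t in np.linspace(a,b,n+1):
    q=tool(YS,np.radians(t)); p=C+.033*q.apply([0,0,-1])
    print(round(t,1),(r0.inv().apply(p-s['eef_pos'])*100).round(2),np.degrees((r0.inv()*q).as_rotvec()).round(1))
print(s['qpos'].round(2))
E
python3 arc.py 20 -29; python3 arc.py -29 41 | tail -2
```

```text
20.0 [ 0.    0.01 -0.01] [ 0. -0. -0.]
13.0 [0.4  0.01 0.01] [ 0. -7. -0.]
6.0 [0.8  0.01 0.08] [  0. -14.  -0.]
-1.0 [1.18 0.01 0.21] [  0. -21.  -0.]
-8.0 [1.55 0.01 0.37] [ -0. -28.  -0.]
-15.0 [1.89 0.01 0.58] [ -0. -35.  -0.]
-22.0 [2.21 0.01 0.83] [ -0. -42.  -0.]
-29.0 [2.49 0.01 1.12] [ -0. -49.  -0.]
[-0.66  0.07  2.02  0.35  1.19 -0.5 ]
41.0 [-1.18  0.01  0.21] [ 0. 21. -0.]
[-0.66  0.07  2.02  0.35  1.19 -0.5 ]
```

Request:
arm_command --series '[0.4,0,0.01,0,-7,0,0.66,0.8,0,0.08,0,-14,0,0.66,1.18,0,0.21,0,-21,0,0.66,1.55,0,0.37,0,-28,0,0.66,1.89,0,0.58,0,-35,0,0.66,2.21,0,0.83,0,-42,0,0.66,2.49,0,1.12,0,-49,0,0.66,2.49,0,1.12,0,-49,0,0.66,2.49,0,1.12,0,-49,0,0.66]' --force 60

```text
time: 11.42
eef_pos: [0.5046, -0.1294, 0.1418]
tcp_rot: [0.783, 0.57, -0.203, 0.146]
contact_force: [-0.4, -0.4, 0.5]
opening: 0.34
finger_force: 0.0
```

Request:
arm_command --series '[0,0,0,0,0,0,1,0,0,0,0,0,0,1,0,0,0,0,0,0,1,0,0,0,0,0,0,1,0,0,0,0,0,0,1]' --force 60

```text
time: 11.83
eef_pos: [0.5049, -0.1313, 0.1433]
tcp_rot: [0.784, 0.568, -0.202, 0.147]
contact_force: [1.1, 2.1, 0.0]
opening: 0.168
finger_force: 60.9
```

```bash
python3 f.py; python3 arc.py -29 41;python3 ang.py
```

```text
t 11.8333 ax 0.04409371527543161 lat 0.0161117709950364 z 0.14334311675983274 F [ 2.1  0.4 -1.2] M [-0.006  0.677 -0.059] op 0.1681033649136791 ff 60.945543730049394
-29.0 [ 0.07 -0.03  0.02] [ 0.  -0.1 -0.1]
-22.0 [-0.34 -0.03  0.04] [ 0.   6.9 -0.1]
-15.0 [-0.73 -0.03  0.12] [ 0.  13.9 -0.1]
-8.0 [-1.12 -0.03  0.24] [ 0.  20.9 -0.1]
-1.0 [-1.48 -0.03  0.4 ] [ 0.  27.9 -0.1]
6.0 [-1.83 -0.03  0.61] [ 0.1 34.9 -0.1]
13.0 [-2.14 -0.02  0.86] [ 0.1 41.9 -0.1]
20.0 [-2.43 -0.02  1.15] [ 0.1 48.9 -0.1]
27.0 [-2.67 -0.02  1.47] [ 0.1 55.9 -0.1]
34.0 [-2.88 -0.02  1.82] [ 0.1 62.9 -0.1]
41.0 [-3.04 -0.02  2.19] [ 0.1 69.9 -0.1]
[-0.22  0.13  2.   -0.56  1.14  0.37]
11.8833 side 6
[9.6006e+01 3.4000e-02 3.8300e+02 2.5900e+02]
[1.01728e+02 3.50000e-02 3.83000e+02 2.60000e+02]
[1.03616e+02 4.10000e-02 3.84000e+02 2.62000e+02]
[1.00858e+02 4.50000e-02 3.85000e+02 2.63000e+02]
[8.4448e+01 5.6000e-02 3.8800e+02 2.6300e+02]
[9.8591e+01 4.9000e-02 3.8600e+02 2.6400e+02]
```

Request:
arm_command --series '[-0.41,0,0.02,0,7,0,1,-0.8,0,0.1,0,14,0,1,-1.19,0,0.22,0,21,0,1,-1.55,0,0.38,0,28,0,1,-1.9,0,0.59,0,35,0,1,-2.21,0,0.84,0,42,0,1,-2.5,0,1.13,0,49,0,1,-2.74,0,1.45,0,56,0,1,-2.95,0,1.8,0,63,0,1,-3.11,0,2.17,0,70,0,1]'

```text
time: 12.72
eef_pos: [0.4934, -0.1659, 0.1392]
tcp_rot: [0.757, 0.549, 0.288, -0.207]
contact_force: [7.1, 10.2, -7.8]
opening: 0.174
finger_force: 59.0
```

Request:
arm_command --series '[0,0,0,0,0,0,1,0,0,0,0,0,0,1]'

```text
time: 12.88
eef_pos: [0.493, -0.1667, 0.1378]
tcp_rot: [0.759, 0.548, 0.285, -0.207]
contact_force: [6.1, 5.0, -3.3]
opening: 0.17
finger_force: 59.9
```

```bash
python3 f.py; python3 ang.py
```

```text
t 12.8833 ax 0.043759054130867156 lat -0.02120477228742549 z 0.137785849953257 F [2.8 4.2 6.9] M [-0.785  0.096 -0.06 ] op 0.16957504291427997 ff 59.86040661328474
12.9333 side 6
[1.72313e+02 3.40000e-02 3.76000e+02 2.58000e+02]
[1.78668e+02 4.20000e-02 3.75000e+02 2.59000e+02]
[1.72083e+02 3.80000e-02 3.76000e+02 2.59000e+02]
[1.77963e+02 4.60000e-02 3.75000e+02 2.60000e+02]
[1.71894e+02 4.20000e-02 3.76000e+02 2.60000e+02]
[1.71737e+02 4.50000e-02 3.76000e+02 2.61000e+02]
```

Request:
arm_command --series '[0,0,0,0,0,0,0.66,0,0,0,0,0,0,0.66,0,0,0,0,0,0,0.66,0,0,0,0,0,0,0.66,0,0,0,0,0,0,0.66,0,0,0,0,0,0,0.66,0,0,0,0,0,0,0.66,0,0,0,0,0,0,0.66,0,0,0,0,0,0,0.66,0,0,0,0,0,0,0.66]'

```text
time: 13.77
eef_pos: [0.493, -0.1667, 0.139]
tcp_rot: [0.758, 0.55, 0.283, -0.206]
contact_force: [0.1, -0.1, -0.4]
opening: 0.338
finger_force: 0.0
```

Request:
arm_command --series '[0,0,0,0,0,0,0.66,0,0,0,0,0,0,0.66,0,0,0,0,0,0,0.66,0,0,0,0,0,0,0.66,0,0,0,0,0,0,0.66,0,0,0,0,0,0,0.66,0,0,0,0,0,0,0.66,0,0,0,0,0,0,0.66,0,0,0,0,0,0,0.66,0,0,0,0,0,0,0.66]'

```text
time: 14.6
eef_pos: [0.493, -0.1667, 0.139]
tcp_rot: [0.758, 0.55, 0.283, -0.206]
contact_force: [0.4, 0.1, -0.7]
opening: 0.34
finger_force: 0.0
```

```bash
python3 ang.py
```

```text
14.65 side 5
[1.55562e+02 3.40000e-02 3.78000e+02 2.60000e+02]
[1.56964e+02 3.80000e-02 3.78000e+02 2.61000e+02]
[1.58121e+02 4.20000e-02 3.78000e+02 2.62000e+02]
[1.59092e+02 4.50000e-02 3.78000e+02 2.63000e+02]
[1.52974e+02 4.60000e-02 3.79000e+02 2.64000e+02]
```

Request:
arm_command --series '[0,0,0,0,0,0,0.66,0,0,0,0,0,0,0.66,0,0,0,0,0,0,0.66,0,0,0,0,0,0,0.66,0,0,0,0,0,0,0.66,0,0,0,0,0,0,0.66,0,0,0,0,0,0,0.66,0,0,0,0,0,0,0.66,0,0,0,0,0,0,0.66,0,0,0,0,0,0,0.66]'

```text
time: 15.48
eef_pos: [0.493, -0.1667, 0.139]
tcp_rot: [0.758, 0.55, 0.283, -0.206]
contact_force: [-0.1, -0.2, 0.3]
opening: 0.343
finger_force: 0.0
```

```bash
python3 f.py; python3 ang.py
```

```text
t 15.4833 ax 0.043750195514489464 lat -0.02116131421949698 z 0.1389954571251237 F [ 0.  -0.1 -0.4] M [-0.03  -0.284 -0.018] op 0.34255371324147565 ff 0.0
15.5333 side 6
[1.55562e+02 3.40000e-02 3.78000e+02 2.60000e+02]
[1.56964e+02 3.80000e-02 3.78000e+02 2.61000e+02]
[1.58121e+02 4.20000e-02 3.78000e+02 2.62000e+02]
[1.59092e+02 4.50000e-02 3.78000e+02 2.63000e+02]
[1.52974e+02 4.60000e-02 3.79000e+02 2.64000e+02]
[1.5423e+02 5.0000e-02 3.7900e+02 2.6500e+02]
```

Request:
arm_command --series '[0,0,0,0,0,0,1,0,0,0,0,0,0,1,0,0,0,0,0,0,1,0,0,0,0,0,0,1,0,0,0,0,0,0,1]' --force 60

```text
time: 15.95
eef_pos: [0.4932, -0.1668, 0.1391]
tcp_rot: [0.758, 0.55, 0.284, -0.205]
contact_force: [0.7, 0.8, -0.4]
opening: 0.17
finger_force: 61.9
```

```bash
python3 f.py; python3 ang.py; python3 arc.py 41 15
```

```text
t 15.95 ax 0.04397219628822372 lat -0.021190829854346796 z 0.13910577127164814 F [0.4 0.4 0.9] M [-0.233 -0.26   0.033] op 0.16965825815156643 ff 61.89264879911207
16.0 side 7
[1.55562e+02 3.40000e-02 3.78000e+02 2.60000e+02]
[1.56964e+02 3.80000e-02 3.78000e+02 2.61000e+02]
[1.58121e+02 4.20000e-02 3.78000e+02 2.62000e+02]
[1.59092e+02 4.50000e-02 3.78000e+02 2.63000e+02]
[1.59917e+02 4.90000e-02 3.78000e+02 2.64000e+02]
[1.52974e+02 4.60000e-02 3.79000e+02 2.64000e+02]
[1.5423e+02 5.0000e-02 3.7900e+02 2.6500e+02]
41.0 [-0.   -0.02  0.02] [ 0.  0. -0.]
34.5 [ 0.37 -0.02  0.05] [ 0.  -6.5 -0. ]
28.0 [ 0.74 -0.02  0.11] [  0. -13.  -0.]
21.5 [ 1.1  -0.02  0.21] [  0.  -19.5  -0. ]
15.0 [ 1.44 -0.02  0.36] [  0. -26.  -0.]
[-0.81  0.19  2.    0.63  1.39 -0.76]
```

Request:
arm_command --series '[0.37,0,0.04,0,-6.5,0,1,0.74,0,0.1,0,-13,0,1,1.1,0,0.2,0,-19.5,0,1,1.44,0,0.35,0,-26,0,1,1.44,0,0.35,0,-26,0,1,1.44,0,0.35,0,-26,0,1,1.44,0,0.35,0,-26,0,1]'

```text
time: 16.58
eef_pos: [0.4974, -0.1543, 0.1464]
tcp_rot: [0.802, 0.582, 0.107, -0.077]
contact_force: [-0.7, -1.0, 3.1]
opening: 0.171
finger_force: 62.4
```

```bash
python3 f.py; python3 ang.py; python3 arc.py 15 15
```

```text
t 16.5833 ax 0.04407448492271587 lat -0.008053493081761287 z 0.146376715372744 F [-0.3 -0.4 -3.3] M [ 0.001 -0.112  0.032] op 0.17090258283496898 ff 62.44051510817371
16.6333 side 2
[1.26842e+02 3.40000e-02 3.81000e+02 2.61000e+02]
[1.30782e+02 3.70000e-02 3.81000e+02 2.62000e+02]
15.0 [ 0.03 -0.03  0.04] [ 0.  -0.2 -0.1]
[-0.62  0.05  2.02  0.28  1.16 -0.43]
```

```bash
python3 -c "
from plant import ctrl
print(ctrl.sign_off())"
```

```text
the job is handed in; nothing more can be done
None
```

I handed the job in at about 16.6 s: the rotor is home on the spindle, gripped still at about 60 N. Its heavy side should be within a few degrees of straight down, judging by the midpoint of two opposite swings; the sign-off returned no verdict.

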